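# Bring the flask under the dosing spout

## Robot

A 7-joint arm with a two-finger parallel gripper is mounted at the origin on the work surface. World frame = base frame: x ahead of the robot, y to its left, z up, the work surface at z = 0. Lengths are in m, angles in rad, forces in N, time in s.
With the tool pointing down it reaches from about 0.425 to 0.925 m from the base axis. Payload 6.8 kg.
Tool frame: the origin (TCP) lies on the centre line of the jaws, within the pads' length; the fingertips stand 8 mm ahead of it and the grasp point (between the pads) lies 11 mm behind it (bot.tips_ahead is the distance from the TCP to the fingertips, in m); z points along the fingers, y is the line along which they close (so a half turn about z gives the same grasp; the last joint's range is limited). The gripper opens to 85 mm and grips with 20 to 120 N. Pads are 22 mm wide; open, the fingers measure 114 mm over their backs; the gripper's body (76 mm by 85 mm) begins 54 mm behind the grasp point. The pads swing forward as they close: fully open they stand 13 mm farther back than shut.
Start: joints at [-1.436, 0.477, 0.022, 1.555, -0.011, 1.109, -0.083], TCP at [0.162, 0.655, 0.239] pointing down, gripper open.
Joint ranges: [-2.96, 2.96], [-0.34, 2.1], [-1.41, 1.46], [0.24, 2.44], [-1.37, 4.51], [0.17, 1.92], [-2.96, 2.96]. Speed limits (rad/s): [2.39, 2.39, 3.14, 3.14, 3.14, 3.14, 3.14].

## Interface

Orientations are given as a unit quaternion [w, x, y, z].
In Python, from station import bot gives the robot as it stands.
- The arm moves only by the tool send_rows, never from a script. Its argument "deltas" is text: rows parted by semicolons, each of 4 numbers parted by spaces: the shift along the tool's x, y, z in m, then the turn about the tool's z in degrees. In form: x y z spin; .... A call has 1 to 5 rows; each row is the pose to reach, as a shift and turn from the pose commanded when the call began, along the tool's axes at that moment; what a row does not reach only later rows make up. A row lasts 1/10 s, in which the tool goes at most 50 mm and 8.59 degrees, less where a joint would pass 70% of its speed; a pose out of reach is approached as far as the arm can. A call with a gripper value outside its range is refused whole. "claw" is the opening, from 0 (shut) to 1 (fully open), set as the call begins (left out, the last holds). The fingers move at their own pace and stop on an object; "force" is the grip in N (left out, the last holds). Time passes only in rows, so rows that repeat a pose let the fingers close. It gives the time, the measured TCP pose, the force, the opening and the grip force at its end, in the units of the state.
- bot.get_obs(): the state, without advancing time (a new reading comes with each control period).
- bot.read_camera(name): name is "side" or "top" or "wrist"; returns a dict with "img" (480x640x3 uint8, red, green, blue), "depth" (480x640 float32, m along the optical axis (not along the pixel's ray), 0 where there is no reading), "fx", "fy", "cx", "cy" (pixels), "camera_from_world" (4x4, takes a point from world to camera coordinates). Camera axes: x right, y up, looking along -z (the intrinsics and any distortion apply to the point x, -y, -z); pixel columns grow to the right and rows downward; lengths in m; the calibration is good to about 2 mm. A picture is of the moment at which its call begins.
- bot.hand_in(): hands the job in; it is judged then, once.
Trained networks look in a picture, given as the dict that the camera call returned (one of the last four; its "shot" number tells which), for a name from the list of things; names that differ only in an ending like _2 or _b are one class to them, and where a whole thing is asked for, a point or a joint stands for the part that bears it (a point fixed in the world has none). Each returns a list of dicts, best first, with "confidence" (0 to 1); they miss things now and then, are a little off and sometimes report something else, mostly with a low value. They report only what shows in the picture. A call takes as long as a camera call. They do not tell look-alikes from the thing itself.
- bot.masks_of(picture, query): "mask" (480x640 bool, what is visible of it).
- bot.landmark_of(picture, query): "xyz" ([x, y, z] in m, in world coordinates, good to about 4 mm: a listed point, or the origin of a listed thing).
The state is a dict: "t": time; "q": joint angles; "joint_vel": joint speeds; "joint_torque": joint torques, N m; "eef_pos": TCP position; "tool_rot": TCP orientation; "contact_force": force on the tool from outside, world axes, zero at the start; "torque": the same for the moment, N m; "gripper_width": opening from 0.0 (shut) to 1.0 (fully open); "grasp_force": force on a finger pad.
Only numpy, scipy, OpenCV 4.12 (cv2) and the standard library are available. Lean on these libraries where they do the work, as an engineer would, in place of code of your own. Each camera call takes 0.05 s, during which the arm holds its last target. There are 200 camera calls.

## Task

Turn the sample carousel, by pushing on its bare spokes with a finger, until the mouth of the conical flask is right under the dosing spout, and leave it standing there. Turn it gently, push on nothing but the spokes, and leave the vessels on it untouched and upright in their wells; leave the bottles and beaker on the bench where they are.

Things in the scene. Friction and masses are not known exactly. Their poses are not given: they have to be found in the camera images.
- carousel_hub (a point): Centre of the carousel, on its upright turning axis, at the height of the spokes' centre lines (56 mm above the bench); turns with the carousel. Four identical level round steel spokes, 10 mm thick, run out along this frame's +x, +y, -x and -y and end 173 mm from the axis. Their outer 80 mm stick out beyond the platter, with free air above and below.
- platter: Round grey platter fixed on the spokes, 92 mm in radius, its top 62 mm above the bench; origin on the axis, axes as carousel_hub. It carries four vessels in shallow wells (fence 5 mm high), centres 58 mm from the axis, midway between the spokes (45, 135, 225, 315 degrees of its frame).
- carousel (a joint): Turn of the carousel in rad, positive anticlockwise seen from above, 0 at the start; it can turn almost a full turn either way (stops at +-6.2). Dry friction (about 0.15 N m, so about 1 N at the outer end of a spoke) stops it almost at once after a slow push, and it stays where it is left.
- station: Fixed dosing station; origin on the bench on the carousel's axis, +x towards its column. The column, 235 mm out along +x, is 18 mm thick and 202 mm high on a foot 28 mm high (210 to 280 mm from the axis, 130 mm wide). It carries a level arm, 12 mm thick, 187 mm above the bench, back over the platter: keep the gripper clear of it. A pedestal 60 mm in radius and 16 mm high stands under the platter.
- spout_tip (a point): Lower end of the thin spout (7 mm thick) that hangs from the end of the station's overhead arm: 58 mm from the turning axis along the station's +x, 156 mm above the bench, so the vessels' centres pass right under it. Fixed.
- flask: The conical glass flask: 52 mm wide at the foot, narrowing to a neck 25 mm wide, 80 mm high, the only cone-shaped vessel on the carousel. Loose; origin at the centre of its underside, 62 mm above the bench; z up.
- flask_mouth (a point): Centre of the flask's open mouth (21 mm clear inside), 80 mm above its underside, on its axis.
- beaker: Small straight glass beaker on the carousel, 46 mm wide, 58 mm high, loose; origin at the centre of its underside.
- vial: Small capped amber bottle on the carousel, 42 mm wide, 78 mm high, loose; origin at the centre of its underside.
- jar: Low glass jar with a lid on the carousel, 51 mm wide, 45 mm high, loose; origin at the centre of its underside.
- reagent: Large amber reagent bottle standing loose on the bench to the robot's left, 90 mm wide, 190 mm high; origin at the centre of its underside.
- washbottle: White wash bottle with a bent spout, on the bench to the robot's left, 68 mm wide, 185 mm high; origin at the centre of its underside.
- dropper: Small amber dropper bottle with a dark rubber bulb on the bench to the robot's right, 44 mm wide, 120 mm high; origin at the centre of its underside.
- bigbeaker: Large glass beaker on the bench to the robot's right, 84 mm wide, 105 mm high; origin at the centre of its underside.
Mind the look-alikes: they are no part of the job. Leave any red look-alike of the beaker alone. Leave any pink look-alike of the jar alone.

How it is judged:
At the end, for the whole second after the job is handed in: The centre of the flask's mouth is within 8 mm horizontally of the spout tip, the carousel is at rest, all four vessels stand upright (within 0.1 rad) in the wells, and the four bench vessels are within 20 mm of where they were (horizontal distance between flask_mouth and spout_tip below 0.008 m and velocity of joint carousel between -0.03 and 0.03 rad/s and angle between each of flask, beaker, vial, jar's own z axis and vertical below 0.1 rad and height (world z) of flask between 0.056 and 0.068 m and height (world z) of beaker between 0.056 and 0.068 m and height (world z) of vial between 0.056 and 0.068 m and height (world z) of jar between 0.056 and 0.068 m and distance of each of reagent, washbottle, dropper, bigbeaker from where it was at the start of the episode below 0.02 m); the robot touches nothing.
It fails at once if the robot touches a vessel on the carousel (contact force between any of the fingers, the arm and flask above 0.5 N or contact force between any of the fingers, the arm and beaker above 0.5 N or contact force between any of the fingers, the arm and vial above 0.5 N or contact force between any of the fingers, the arm and jar above 0.5 N).
It fails at once if the robot pushes on the platter instead of the spokes (more than 3 N) (contact force between any of the fingers, the arm and platter above 3 N).
It fails at once if a vessel on the carousel is lifted out of its well, or tipped by more than 0.3 rad (height (world z) of any of flask, beaker, vial, jar above 0.075 m or angle between any of flask, beaker, vial, jar's own z axis and vertical above 0.3 rad).
It fails at once if the carousel is spun faster than 2 rad/s (velocity of joint carousel above 2 rad/s or velocity of joint carousel below -2 rad/s).
It fails at once if a bottle or beaker standing on the bench is moved by more than 20 mm (distance of any of reagent, washbottle, dropper, bigbeaker from where it was at the start of the episode above 0.02 m).
It also fails if it takes over 45 s, if anything falls off the work surface, if the arm or the gripper's body presses on something with over 40 N, if the wrist force passes 120 N, or if a joint passes its speed limit or range.

## Working session

There is one attempt and no reset: what is moved stays moved. The work goes in short steps, Python scripts to look and compute and a tool call to move; the robot and the scene stay as the last step left them, time stands still between calls to the robot, and variables do not carry over. Pictures are saved under pics/ and viewed, at most 10 in all, crops included, and the job is handed in when it is done.

Besides the shell and the picture viewer there is one more tool, called after "Emit:" as name(argument=value, ...) on one line, values as JSON. send_rows: Moves the arm, as the interface text tells. Its arguments: {"type":"object","properties":{"deltas":{"type":"string"},"claw":{"type":"number"},"force":{"type":"number"}},"required":["deltas"]}

```bash
mkdir -p pics
cat > h.py <<'E'
from station import bot
import numpy as np, cv2
def px(c,p):
    q=c["camera_from_world"]@np.r_[p,1]; return c["fx"]*q[0]/-q[2]+c["cx"], c["fy"]*-q[1]/-q[2]+c["cy"]
def world(c,u,v,d):
    p=np.array([(u-c["cx"])*d/c["fx"],-(v-c["cy"])*d/c["fy"],-d,1]); return (np.linalg.inv(c["camera_from_world"])@p)[:3]
def save(c,n): cv2.imwrite(f"pics/{n}.png",c["img"][:,:,::-1])
E
cat > a.py <<'E'
from h import *
o=bot.get_obs(); print(o["eef_pos"],o["tool_rot"],o["contact_force"],o["t"])
ims=[]
for n in("top","side"):
    c=bot.read_camera(n); save(c,n+"0")
    for q in ["carousel_hub","spout_tip","station","flask","flask_mouth","beaker","vial","jar","reagent","washbottle","dropper","bigbeaker"]:
        for r in bot.landmark_of(c,q)[:3]: print(n,q,np.round(r["xyz"],3),round(r["confidence"],2),np.round(px(c,r["xyz"])))
E
python3 a.py
```

```text
[0.16216377 0.65462752 0.23833037] [-3.16936481e-05  1.21077055e-01  9.92642679e-01 -9.26277019e-04] [-0.43698788 -0.20556898  0.47988368] 0.0
top carousel_hub [ 0.6   -0.014  0.055] 0.67 [317. 203.]
top spout_tip [ 0.644 -0.042  0.157] 0.88 [330. 178.]
top flask [ 0.629 -0.064  0.057] 0.65 [338. 191.]
top flask_mouth [ 0.633 -0.06   0.14 ] 0.91 [338. 184.]
top beaker [ 0.546 -0.043  0.062] 0.79 [330. 225.]
top beaker [ 0.43  -0.117 -0.002] 0.57 [360. 274.]
top vial [0.644 0.015 0.062] 0.73 [304. 185.]
top jar [0.559 0.208 0.007] 0.69 [226. 224.]
top jar [0.571 0.036 0.064] 0.64 [296. 216.]
top reagent [0.627 0.472 0.   ] 0.84 [119. 199.]
top washbottle [0.448 0.455 0.002] 0.58 [126. 272.]
top dropper [ 0.438 -0.398  0.001] 0.63 [475. 267.]
top dropper [ 0.598 -0.012  0.049] 0.2 [316. 205.]
top bigbeaker [ 0.583 -0.448  0.002] 0.76 [493. 208.]
side carousel_hub [ 0.597 -0.012  0.054] 0.83 [338. 257.]
side spout_tip [ 0.651 -0.038  0.155] 0.95 [367. 223.]
side station [ 0.598 -0.013  0.002] 0.82 [338. 274.]
side flask [ 0.628 -0.062  0.063] 0.97 [359. 265.]
side flask_mouth [ 0.63  -0.061  0.14 ] 0.83 [361. 236.]
side beaker [ 0.43  -0.117 -0.001] 0.6 [278. 319.]
side beaker [ 0.549 -0.04   0.061] 0.57 [321. 265.]
side vial [0.649 0.013 0.061] 0.65 [356. 244.]
side jar [0.571 0.037 0.066] 0.82 [321. 241.]
side jar [0.555 0.214 0.002] 0.73 [295. 223.]
side reagent [ 0.627  0.47  -0.001] 0.68 [297. 172.]
side washbottle [ 0.453  0.453 -0.001] 0.64 [240. 182.]
side washbottle [ 0.593 -0.009  0.054] 0.29 [336. 256.]
side dropper [ 0.437 -0.392  0.001] 0.61 [317. 423.]
side bigbeaker [ 0.585 -0.448  0.   ] 0.83 [406. 430.]
```

Run:
```python
import cv2,numpy as np
a=cv2.imread("pics/top0.png")
cv2.imwrite("pics/topc.png",cv2.resize(a[120:300,200:440],None,fx=3.3,fy=3.3,interpolation=cv2.INTER_CUBIC))
```

```text
(no output)
```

View pics/topc.png

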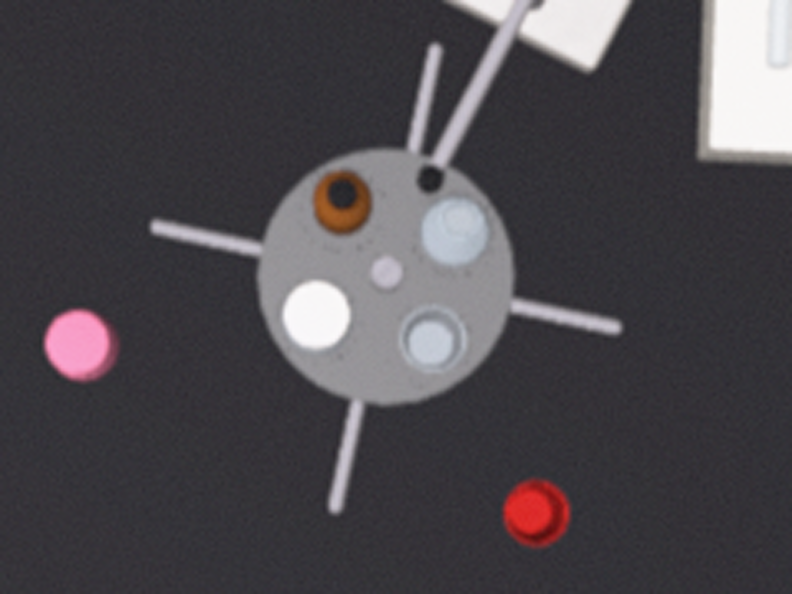

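View pics/side0.png

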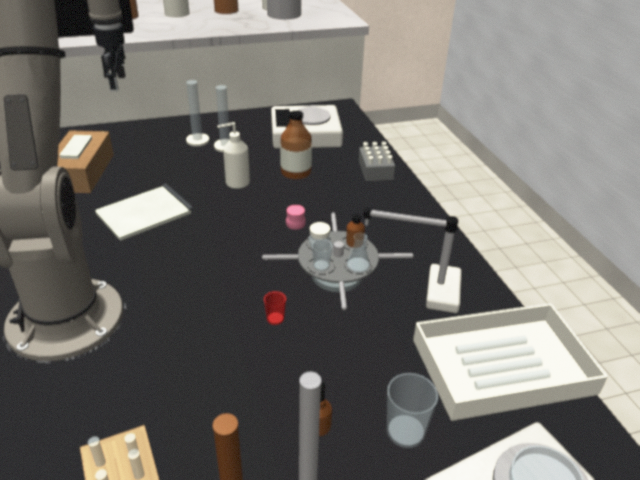

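View pics/top0.png

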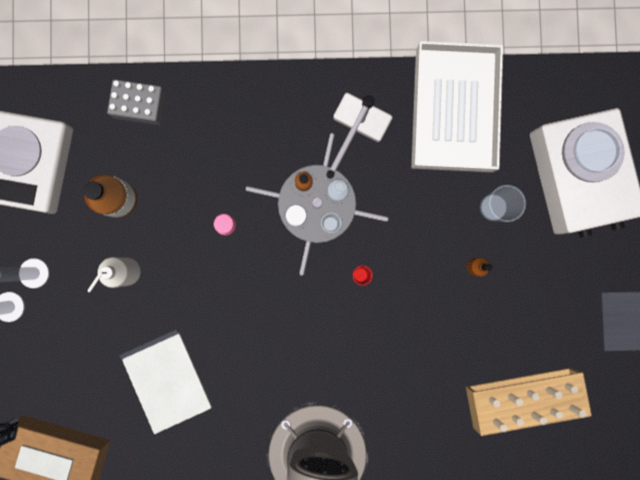

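```bash
cat > m.py <<'E'
from h import *
import sys
N=int(sys.argv[1]) if len(sys.argv)>1 else 3
P={}
for k in range(N):
  for n in("top","side"):
    c=bot.read_camera(n)
    for q in ["carousel_hub","spout_tip","flask","flask_mouth","vial","jar","beaker"]:
        for r in bot.landmark_of(c,q):
            x=np.array(r["xyz"])
            if r["confidence"]>.4 and np.hypot(x[0]-.598,x[1]+.013)<.1: P.setdefault((q,n),[]).append(x); break
    if n=="top": T=c
for k,v in P.items(): print(k,len(v),np.round(np.mean(v,0),4),np.round(np.std(v,0),4))
c=T; v,u=np.mgrid[:480,:640]; d=c["depth"]
pc=np.stack([(u-c["cx"])*d/c["fx"],-(v-c["cy"])*d/c["fy"],-d,np.ones_like(d)],-1)@np.linalg.inv(c["camera_from_world"]).T
x,y,z=pc[...,0],pc[...,1],pc[...,2]
hub=np.mean([np.mean(v,0) for k,v in P.items() if k[0]=="carousel_hub"],0)[:2]
# platter centre by circle fit of edge: points near z .062
r=np.hypot(x-hub[0],y-hub[1])
m=(d>0)&(abs(z-.058)<.012)&(r>.1)&(r<.18)
a=np.degrees(np.arctan2(y-hub[1],x-hub[0]))[m]
b=a%90; print("hub",hub,"n",m.sum(),"spoke angles mod90 median",np.median(b))
X=x[m];Y=y[m];z0=np.median(b)
idx=np.round((a-z0)/90).astype(int)%4
# each spoke: LSQ  for hub and angle: -sin(t)*(X-hx)+cos(t)*(Y-hy)=0
from scipy.optimize import least_squares
f=lambda p:-np.sin(p[2]+idx*np.pi/2)*(X-p[0])+np.cos(p[2]+idx*np.pi/2)*(Y-p[1])
s=least_squares(f,[*hub,np.radians(z0)],loss="soft_l1",f_scale=.003).x
print("fit hub",s[:2],"angle",np.degrees(s[2]),[int((idx==i).sum()) for i in range(4)],"z",np.median(z[m]))
m=(d>0)&(abs(z-.19)<.012)&(r>.05)&(r<.26)
vec=np.polyfit(x[m],y[m],1); print("arm angle",np.degrees(np.arctan(vec[0])),m.sum(),"offset at hub", np.polyval(vec,s[0])-s[1])
for nm in ("flask_mouth","spout_tip"):
    w=np.mean([np.mean(v,0) for k,v in P.items() if k[0]==nm],0)[:2]-s[:2]; print(nm,np.degrees(np.arctan2(w[1],w[0])),np.hypot(*w))
o=bot.get_obs();print(o["t"],o["eef_pos"],o["contact_force"])
E
python3 m.py
```

```text
('carousel_hub', 'top') 3 [ 0.6001 -0.0122  0.0562] [0.0003 0.0003 0.0006]
('spout_tip', 'top') 3 [ 0.6446 -0.0388  0.1576] [0.0006 0.001  0.002 ]
('flask', 'top') 3 [ 0.6285 -0.0633  0.0596] [0.0007 0.0013 0.0009]
('flask_mouth', 'top') 3 [ 0.6302 -0.0608  0.1424] [0.0008 0.0009 0.0011]
('vial', 'top') 3 [ 0.6364 -0.0293  0.0929] [0.0054 0.0336 0.0446]
('jar', 'top') 3 [0.5697 0.0348 0.0637] [0.0013 0.0008 0.0015]
('beaker', 'top') 3 [ 0.5473 -0.0444  0.063 ] [0.003  0.0009 0.0021]
('carousel_hub', 'side') 3 [ 0.5957 -0.0115  0.0546] [0.0012 0.0004 0.0008]
('spout_tip', 'side') 3 [ 0.6519 -0.0374  0.1572] [0.0005 0.0014 0.0013]
('flask', 'side') 3 [ 0.6262 -0.0592  0.0622] [0.0005 0.002  0.0004]
('flask_mouth', 'side') 2 [ 0.6275 -0.062   0.1442] [0.0007 0.0007 0.0002]
('vial', 'side') 3 [0.648  0.0141 0.0633] [0.0009 0.0009 0.0017]
('jar', 'side') 3 [0.5679 0.0393 0.0651] [0.0006 0.001  0.0004]
('beaker', 'side') 3 [ 0.5508 -0.0404  0.0609] [0.0009 0.0012 0.0003]
hub [ 0.59791667 -0.01185   ] n 507 spoke angles mod90 median 76.27217918752747
fit hub [ 0.59816473 -0.01294544] angle 76.26122696414963 [125, 129, 131, 122] z 0.05970018551170386
arm angle -28.6571327421604 540 offset at hub -0.0006655809701939814
flask_mouth -57.66767156509185 0.05729605804514693
spout_tip -26.70548316845465 0.056047255784635985
3.7 [0.1622783  0.65521961 0.23930617] [0.00396514 0.53597862 0.19583359]
```

Emit:
send_rows(deltas="-0.353 -0.227 -0.061 0;-0.353 -0.227 -0.061 0;-0.353 -0.227 -0.061 0;-0.353 -0.227 -0.061 0;-0.353 -0.227 -0.061 0", claw=0)

```text
t: 4.2
eef_pos: [0.3333, 0.4737, 0.2758]
tool_rot: [0.0, 0.121, 0.993, 0.0]
contact_force: [1.2, 0.9, -0.2]
gripper_width: 0.143
grasp_force: 0.0
```

Emit:
send_rows(deltas="-0.199 -0.233 -0.024 0;-0.199 -0.233 -0.024 0;-0.199 -0.233 -0.024 0;-0.199 -0.233 -0.024 0;-0.199 -0.233 -0.024 0")

```text
t: 4.7
eef_pos: [0.4443, 0.2505, 0.2953]
tool_rot: [0.0, 0.121, 0.993, 0.0]
contact_force: [0.1, 0.5, -0.2]
gripper_width: -0.003
grasp_force: 0.0
```

Emit:
send_rows(deltas="-0.173 -0.363 0 0;-0.173 -0.363 0 0;-0.173 -0.363 0 0;-0.173 -0.363 0 0;-0.173 -0.363 0 0")

```text
t: 5.2
eef_pos: [0.4939, 0.0055, 0.2952]
tool_rot: [0.0, 0.121, 0.993, 0.0]
contact_force: [1.4, 0.6, -1.0]
gripper_width: 0.002
grasp_force: 0.0
```

```bash
cat > go.py <<'E'
from h import *
import sys
from scipy.spatial.transform import Rotation as R
o=bot.get_obs(); R_=R.from_quat(o["tool_rot"],scalar_first=True)
t=np.array([float(v) for v in sys.argv[1:4]])
print("tool delta",np.round(R_.inv().apply(t-o["eef_pos"]),4),"dist",np.linalg.norm(t-o["eef_pos"]),o["eef_pos"],o["t"],bot.tips_ahead)
E
python3 go.py .525 -.144 .2
```

```text
tool delta [-0.0661 -0.1377  0.0951] dist 0.1799261696428334 [0.49385815 0.00547235 0.29519259] 5.2 0.008
```

Emit:
send_rows(deltas="-0.066 -0.137 0 0;-0.066 -0.137 0 0;-0.066 -0.137 0 0;-0.066 -0.137 0.05 0;-0.066 -0.137 0.1 0")

```text
t: 5.7
eef_pos: [0.5263, -0.144, 0.1952]
tool_rot: [0.003, 0.123, 0.992, -0.0]
contact_force: [1.1, 1.1, -0.2]
gripper_width: 0.001
grasp_force: 0.0
```

```bash
python3 go.py .525 -.144 .048
```

```text
tool delta [ 0.002  -0.0004  0.1472] dist 0.14717265920388128 [ 0.52631138 -0.14397381  0.19516681] 5.7 0.008
```

Emit:
send_rows(deltas="0.002 0 0.05 0;0.002 0 0.09 0;0.002 0 0.12 0;0.002 0 0.147 0;0.002 0 0.147 0")

```text
t: 6.2
eef_pos: [0.5206, -0.1402, 0.0449]
tool_rot: [-0.003, 0.121, 0.993, 0.0]
contact_force: [-0.1, -0.1, 0.0]
gripper_width: 0.004
grasp_force: 0.0
```

Run:
```python
from h import *
c=bot.read_camera("top"); cv2.imwrite("pics/t1.png",cv2.resize(c["img"][120:300,200:440,::-1],None,fx=3.3,fy=3.3,interpolation=cv2.INTER_CUBIC))
o=bot.get_obs();print(o["eef_pos"],px(c,o["eef_pos"]))
```

```text
[ 0.52194189 -0.14074132  0.04684197] (np.float64(370.8470918931084), np.float64(234.99152663300214))
```

View pics/t1.png

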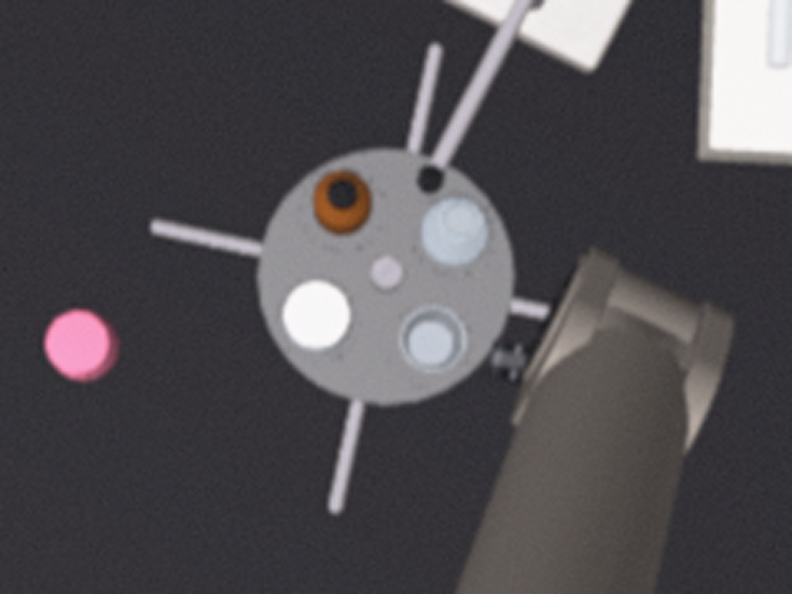

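```bash
cat > rows.py <<'E'
from h import *
import sys
from scipy.spatial.transform import Rotation as R
# args: back-offset, radius, phis...
off,r=map(float,sys.argv[1:3]); ph=[float(v) for v in sys.argv[3:]]
o=bot.get_obs(); Rt=R.from_quat(o["tool_rot"],scalar_first=True); yt=Rt.apply([0,1,0]); yaw=np.degrees(np.arctan2(yt[1],yt[0]))
hub=np.array([.5982,-.0129])
L=[]
for p in ph:
    a=np.radians(p); t=hub+r*np.array([np.cos(a),np.sin(a)])-off*np.array([-np.sin(a),np.cos(a)])
    d=Rt.inv().apply(np.r_[t,.047]-o["eef_pos"]); L.append("%.4f %.4f %.4f %.1f"%(d[0],d[1],d[2],-(p+180-yaw)))
print("; ".join(L)); print(o["eef_pos"],yaw,o["t"],o["contact_force"])
E
python3 rows.py .016 .147 -111 -107 -104 -101 -98
```

```text
-0.0093 -0.0015 -0.0002 7.1; -0.0194 -0.0035 -0.0002 3.1; -0.0271 -0.0045 -0.0002 0.1; -0.0348 -0.0052 -0.0003 -2.9; -0.0425 -0.0054 -0.0003 -5.9
[ 0.52194189 -0.14074132  0.04684197] 76.07987863126291 6.25 [-0.81940443 -0.24866567  0.17879436]
```

Emit:
send_rows(deltas="-0.010 -0.0015 0 0;-0.019 -0.0035 0 0;-0.027 -0.0045 0 0;-0.035 -0.005 0 -3;-0.0425 -0.0055 0 -6")

```text
t: 6.75
eef_pos: [0.5641, -0.1567, 0.0487]
tool_rot: [0.001, 0.068, 0.998, 0.0]
contact_force: [-0.2, 1.7, 0.7]
gripper_width: 0.002
grasp_force: 0.5
```

```bash
python3 rows.py .016 .147 -95 -92 -89 -86 -83
```

```text
-0.0054 -0.0005 0.0017 -2.8; -0.0132 -0.0008 0.0017 -5.8; -0.0209 -0.0006 0.0018 -8.8; -0.0286 -0.0001 0.0018 -11.8; -0.0363 0.0009 0.0018 -14.8
[ 0.56412938 -0.1566913   0.04872991] 82.21251868371323 6.75 [-0.21546682  1.68431502  0.65338585]
```

Emit:
send_rows(deltas="-0.0065 -0.0005 0.001 -2.8;-0.0132 -0.0008 0.001 -5.8;-0.021 -0.0006 0.001 -8.8;-0.0286 0 0.001 -11.8;-0.036 0.001 0.001 -14.8")

```text
t: 7.25
eef_pos: [0.5997, -0.1611, 0.0477]
tool_rot: [0.0, -0.061, 0.998, -0.0]
contact_force: [-0.1, -0.7, -0.4]
gripper_width: -0.0
grasp_force: 0.5
```

```bash
python3 rows.py .016 .147 -82 -80 -79 -78 -78
cat > f.py <<'E'
from h import *
import sys
from scipy.optimize import least_squares
c=bot.read_camera("top"); v,u=np.mgrid[:480,:640]; d=c["depth"]
pc=np.stack([(u-c["cx"])*d/c["fx"],-(v-c["cy"])*d/c["fy"],-d,np.ones_like(d)],-1)@np.linalg.inv(c["camera_from_world"]).T
x,y,z=pc[...,0],pc[...,1],pc[...,2]; hx,hy=.5982,-.0129
r=np.hypot(x-hx,y-hy); a=np.degrees(np.arctan2(y-hy,x-hx))
m=(d>0)&(abs(z-.058)<.012)&(r>.1)&(r<.18)&((a>-10)|(a<-150)) # skip robot's sector
b=(a[m]-float(sys.argv[1])+45)%90-45+float(sys.argv[1])
print("spoke mod90",np.median(b),b.mean(),b.std(),m.sum(),"flask angle",np.median(b)-45,"target -28.7")
if len(sys.argv)>2:
    for n in ("top","side"):
        if n=="side": c=bot.read_camera(n)
        g=[next((np.array(q["xyz"]) for q in bot.landmark_of(c,k) if q["confidence"]>.4),None) for k in("flask_mouth","spout_tip")]
        print(n,g, g[0][:2]-g[1][:2] if g[0] is not None and g[1] is not None else "")
    cv2.imwrite("pics/%s.png"%sys.argv[2],cv2.resize(c["img"][170:300,250:430,::-1],None,fx=4.4,fy=4.4,interpolation=cv2.INTER_CUBIC))
E
python3 f.py 5
```

```text
-0.0032 0.0001 0.0007 -1.0; -0.0083 -0.0003 0.0007 -3.0; -0.0109 -0.0004 0.0007 -4.0; -0.0135 -0.0005 0.0007 -5.0; -0.0135 -0.0005 0.0007 -5.0
[ 0.59965978 -0.16114425  0.04768666] 96.98635096639691 7.25 [-0.10467217 -0.68578803 -0.39371836]
spoke mod90 6.454355829323248 6.413441223912713 1.2465647389031478 382 flask angle -38.54564417067675 target -28.7
```

Emit:
send_rows(deltas="-0.005 0 0.0007 -2;-0.010 0 0.0007 -4;-0.0145 -0.0003 0.0007 -6;-0.018 -0.0005 0.0007 -7;-0.018 -0.0005 0.0007 -7")

```text
t: 7.8
eef_pos: [0.6173, -0.1585, 0.0462]
tool_rot: [0.0, -0.121, 0.993, 0.0]
contact_force: [0.3, 1.1, 0.2]
gripper_width: 0.003
grasp_force: 0.0
```

```bash
python3 f.py 12 q1; python3 rows.py .016 .147 -75 -74 -73 -72
```

```text
spoke mod90 13.52640335291385 13.491675513907476 1.2459789109019976 382 flask angle -31.47359664708615 target -28.7
top [array([ 0.5657, -0.0618,  0.0615]), None] 
side [array([ 5.985e-01, -1.320e-02,  5.000e-04]), None] 
-0.0040 -0.0014 -0.0009 -1.1; -0.0066 -0.0016 -0.0009 -2.1; -0.0092 -0.0018 -0.0009 -3.1; -0.0118 -0.0019 -0.0009 -4.1
[ 0.61654788 -0.15864442  0.04611608] 103.87932925499085 8.1 [ 0.01853267 -0.45042942 -0.45946246]
```

Emit:
send_rows(deltas="-0.0025 -0.001 0 -1;-0.005 -0.0015 0 -2;-0.007 -0.0015 0 -2.4;-0.007 -0.0015 0 -2.4")

```text
t: 8.5
eef_pos: [0.6242, -0.1584, 0.0461]
tool_rot: [0.0, -0.142, 0.99, -0.0]
contact_force: [0.2, -0.6, -0.1]
gripper_width: 0.004
grasp_force: 0.0
```

```bash
python3 f.py 15 q2; python3 rows.py .06 .155 -75
```

```text
spoke mod90 16.00571382391702 15.984451723912885 1.2455755266887334 379 flask angle -28.99428617608298 target -28.7
top [array([ 0.6487, -0.041 ,  0.1436]), array([ 0.6455, -0.0358,  0.1562])] [ 0.0032 -0.0052]
side [None, None] 
0.0473 -0.0066 -0.0008 1.3
[ 0.62391525 -0.1585464   0.04623419] 106.28167614696108 8.8 [-0.36797011  0.30966149 -0.38204124]
```

View pics/q2.png

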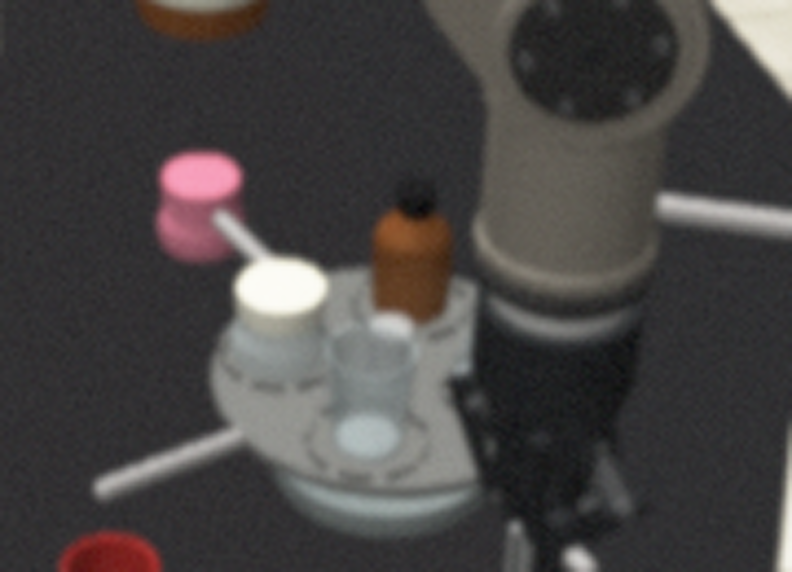

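The side view is blocked by the gripper (right of 470 px); I'll retract and check.

Emit:
send_rows(deltas="0.015 -0.003 0 0;0.03 -0.006 0 0;0.04 -0.01 -0.03 0;0.04 -0.03 -0.08 0;0.04 -0.06 -0.12 0")

```text
t: 9.3
eef_pos: [0.5995, -0.225, 0.1643]
tool_rot: [-0.001, -0.142, 0.99, 0.001]
contact_force: [1.4, -0.4, -0.2]
gripper_width: 0.002
grasp_force: 0.0
```

Emit:
send_rows(deltas="0.03 -0.02 -0.03 0;0.06 -0.04 -0.06 0;0.09 -0.06 -0.09 0;0.12 -0.08 -0.12 0;0.12 -0.08 -0.12 0")

```text
t: 9.8
eef_pos: [0.504, -0.3436, 0.288]
tool_rot: [0.002, -0.136, 0.991, -0.003]
contact_force: [-0.7, -0.6, 0.1]
gripper_width: -0.001
grasp_force: 0.0
```

```bash
python3 f.py 15 q3
python3 - <<'E'
from h import *
o=bot.get_obs(); print(o["eef_pos"],o["t"])
E
```

```text
spoke mod90 15.992485214284962 16.054427085488925 1.5815420130923972 380 flask angle -29.00751478571504 target -28.7
top [array([ 0.6522, -0.0397,  0.1408]), array([ 0.6431, -0.0384,  0.155 ])] [ 0.0091 -0.0013]
side [None, None] 
[ 0.5088595  -0.33415405  0.28169216] 10.1
```

View pics/q3.png

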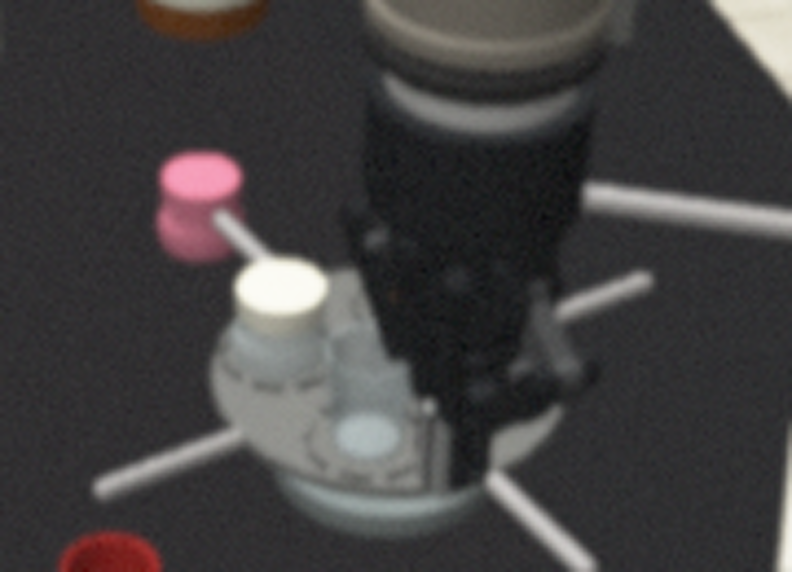

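```bash
python3 go.py .4 -.25 .36
```

```text
tool delta [ 0.0808  0.1116 -0.078 ] dist 0.15831744206961795 [ 0.5088595  -0.33415405  0.28169216] 10.1 0.008
```

Emit:
send_rows(deltas="0.081 0.11 -0.078 0;0.081 0.11 -0.078 0;0.081 0.11 -0.078 0;0.081 0.11 -0.078 0;0.081 0.11 -0.078 0")

```text
t: 10.6
eef_pos: [0.4004, -0.2518, 0.3616]
tool_rot: [0.001, -0.143, 0.99, -0.0]
contact_force: [0.7, -0.1, 0.1]
gripper_width: 0.001
grasp_force: 0.0
```

```bash
python3 f.py 15 q4;  python3 f.py 15 q5
python3 - <<'E'
from h import *
o=bot.get_obs(); print(o["eef_pos"],o["t"])
E
```

```text
spoke mod90 15.998417368674382 16.053478202905193 1.5825346832369895 379 flask angle -29.00158263132562 target -28.7
top [array([ 0.649 , -0.0386,  0.142 ]), array([ 0.6456, -0.039 ,  0.1543])] [0.0034 0.0004]
side [array([ 0.6476, -0.0405,  0.1447]), array([ 0.6483, -0.038 ,  0.1548])] [-0.0007 -0.0025]
spoke mod90 16.027500238590363 16.051538301448453 1.5732472999479905 380 flask angle -28.972499761409637 target -28.7
top [array([ 0.652 , -0.0401,  0.1423]), array([ 0.6444, -0.0382,  0.1567])] [ 0.0076 -0.0019]
side [array([ 0.6488, -0.037 ,  0.1446]), array([ 0.6526, -0.0369,  0.1571])] [-3.8e-03 -1.0e-04]
[ 0.40028447 -0.2529155   0.36084315] 11.2
```

View pics/q5.png

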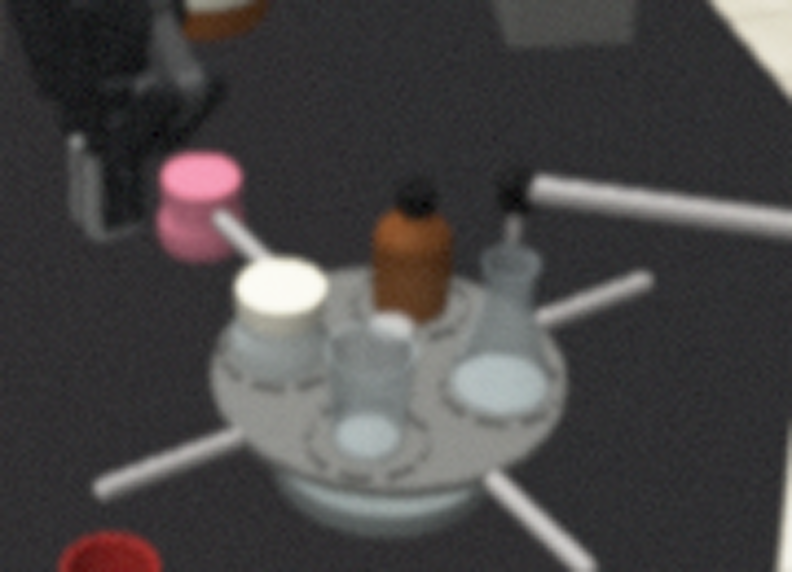

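The flask mouth (512,255) sits directly under the spout (513,230). All four vessels are upright in their wells and the arm is clear, so I'm handing in.

```bash
python3 -c "
from station import bot
print(bot.hand_in())"
```

```text
the job is handed in; nothing more can be done
None
```

I turned the carousel about 30° by its spokes and handed the job in, with the flask's mouth under the dosing spout. My last measurements put the flask within about 0.5° of the spout's direction, against the 8 mm (about 8°) allowed. In the final picture all four vessels stood upright in their wells and the arm was clear; the hand-in returned no verdict.

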